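# Function check of a pedal bin on the goods bench

### The arm

A 7-joint arm with a two-finger parallel gripper is mounted at the origin on the work surface. World frame = base frame: x ahead of the robot, y to its left, z up, the work surface at z = 0. Lengths are in m, angles in rad, forces in N, time in s.
With the tool pointing down it reaches from about 0.4 to 0.85 m from the base axis. Payload 10.4 kg.
Tool frame: the origin (TCP) lies at the very end of the fingers, on their centre line; the grasp point (between the pads) lies 19 mm behind it; z points along the fingers, y is the direction in which the jaws open and shut (so a half turn about z gives the same grasp; the last joint's range is limited). The gripper opens to 87 mm and grips with 3 to 60 N. Pads are 19 mm wide; open, the fingers measure 117 mm over their backs; the gripper's body (75 mm by 190 mm) begins 51 mm behind the grasp point.
Start: joints at [1.166, 0.332, -0.065, 1.46, 0.022, 1.35, -0.088], TCP at [0.233, -0.58, 0.198] pointing down, gripper open.
Joint ranges: [-2.6, 2.6], [-0.5, 2.12], [-1.47, 1.34], [0.16, 2.42], [-1.27, 4.41], [0.06, 2.06], [-2.6, 2.6]. Speed limits (rad/s): [2.22, 2.22, 2.79, 2.79, 3.14, 3.14, 3.14].

### API

Orientations are given as a 3x3 rotation matrix whose columns are the frame's x, y, z axes.
In Python, from station import arm gives the robot as it stands.
- The arm moves only by the shell command python3 -m crank 'ROWS' [FORCE]. ROWS is JSON, a list of rows, each a list of 7 numbers: the shift along the tool's x, y, z in mm, then the turn, a rotation vector about the tool's x, y, z in degrees, then the finger opening in mm, from 0 to 87. A call has 1 to 12 rows; each row shifts and turns the commanded pose from where the row before left it, along the tool's axes as they then stand; what a row does not reach is not made up. A row lasts 1/8 s, in which the tool goes at most 62.5 mm and 10.7 degrees, less where a joint would pass 70% of its speed; a pose out of reach is approached as far as the arm can. A call with a gripper value outside its range is refused whole. The fingers move at their own pace and stop on an object; FORCE is the grip in N (left out, the last holds). Time passes only in rows, so rows that do not move let the fingers close. It gives the time, the measured TCP pose, the force and the opening at its end, in the units of the state.
- arm.state(): the state, without advancing time (a new reading comes with each control period).
- arm.camera(name): name is "scene" or "top"; returns (picture, depth): 480x640x3 uint8, blue, green, red; 480x640 float32, m along the optical axis (not along the pixel's ray), 0 where there is no reading.
- arm.camera_info(name): a dict with "fx", "fy", "cx", "cy" (pixels), "k1" (the pictures are not rectified: a ray, as slopes to the right and down, at radius r is drawn at 1 + k1 r^2 times it, then the intrinsics apply), "R" (3x3) and "t" (3): a world point X has camera coordinates R X + t. Camera axes: x right, y down, z forward; pixel columns grow to the right and rows downward; lengths in m; the calibration is good to about 2 mm. A picture is of the moment at which its call begins. camera_info takes no time and is no camera call.
- arm.sign_off(): hands the job in, once; it reports no verdict.
The state is a dict: "time": time; "q": joint angles; "joint_velocities": joint speeds; "joint_torque": joint torques, N m; "position": TCP position; "ee_rot": TCP orientation; "wrist_force": force on the tool from outside, world axes, zero at the start; "wrist_torque": the same for the moment, N m; "width": finger opening in m.
Only numpy, scipy, OpenCV 4.12 (cv2) and the standard library are available. Lean on these libraries where they do the work, as an engineer would, in place of code of your own. Each camera call takes 0.05 s, during which the arm holds its last target.

### The job

Check the round steel pedal bin on the bench before it goes out on the shelf: with the fingertips press its pedal all the way down, keep the lid standing wide open for two seconds, then let the pedal up slowly under the fingers so that the lid comes down on the rim without slamming, and move clear. Work it by the pedal alone, without touching the lid, and leave the bin and the goods around it standing where they are.

Things in the scene. Friction and masses are not known exactly. Their poses are not given: they have to be found in the camera images.
- bin: Round 5-litre pedal bin, steel shell on a black base, loose on the bench, about 2.2 kg. Shell diameter 205 mm (base 212), rim at 270 mm, top of closed lid at 301 mm. Origin: centre of its underside. z up; its -x axis points out of its front, where the pedal sticks out, +x to the lid hinge at its back. Goods stand 80 mm or more either side of its centre line.
- pedal_pad (a point): Where the black foot pedal is pressed: on its top face and centre line, 41 mm out from the shell, which rises sheer behind it. Pedal: sticks out 64 mm, 76 mm wide (60 at its outer end), 8 mm thick. Point 55 mm above the bench at rest, 20 mm fully pressed, moving nearly straight down. Takes 6 to 14 N; the lid and a spring push it up again, so it follows rising fingers. Orientation: ignore.
- pedal (a joint): Angle of the pedal: 0 at rest (lid closed), 0.20 rad against its stop, fully pressed.
- lid (a joint): Lid angle (rad): 0 closed on the rim, 1.20 wide open. A rod ties it to the pedal: 6 x pedal angle, about 0.035 rad per mm at pedal_pad. Let go, it falls and slams; raised under the fingers at 20 mm/s it closes at 0.7 rad/s. Slammed means over 3 rad/s in its last 0.5 rad (fingers rising 85 mm/s, or the pedal let go 3 mm or more early).
- lid_front (a point): Front edge of the lid, right above the pedal side of the bin; 277 mm above the bench when closed. The lid swings up and back about the hinge, never out over the pedal.
- pourer: Glass sugar pourer with a steel screw top, 74 mm across, 154 mm tall, loose beside the bin's front. Origin: centre of its underside.
- creamer: Small steel cream jug with a handle, 76 mm across, 95 mm tall, loose beside the bin's front. Origin: centre of its underside.
- shaker: Steel shaker with a holed dome top and a handle, 70 mm across, 100 mm tall, loose beside the bin. Origin: centre of its underside.
- grater: Four-sided steel box grater, 104 x 84 mm, 242 mm tall with its black handle, loose. Origin: centre of its underside.
- tumblers: Stack of nested steel cups, 94 mm across, 171 mm tall, loose. Origin: centre of its underside.

How it is judged:
By the outcome, as a careful person would: the job done as asked, in the order asked, and still so for the second after the job is handed in, with the robot touching nothing.
It also fails if it takes over 48 s, if anything falls off the work surface, if the arm or the gripper's body presses on something with over 40 N, if the wrist force passes 120 N, or if a joint passes its speed limit or range.

## Working session

There is one attempt and no reset: what is moved stays moved. The work goes in short steps, Python scripts to look and compute and a shell command to move; the robot and the scene stay as the last step left them, time stands still between calls to the robot, and variables do not carry over. Pictures are saved under pics/ and viewed, and the job is handed in when it is done.

```bash
mkdir -p pics; ls; python3 - <<'E'
from station import arm
import cv2
s=arm.state();print({k:s[k] for k in('time','position','ee_rot','wrist_force','width')})
for n in('scene','top'):
    p,d=arm.camera(n);cv2.imwrite(f'pics/{n}0.png',p)
    import numpy as np
    np.savez(f'{n}0.npz',p=p,d=d);print(arm.camera_info(n))
E
```

```text
pics
{'time': 0.0, 'position': array([ 0.23271711, -0.57959316,  0.19693401]), 'ee_rot': array([[ 9.27979529e-01,  3.72630689e-01, -6.02491591e-04],
       [ 3.72631170e-01, -9.27978584e-01,  1.32579344e-03],
       [-6.50679721e-05, -1.45481632e-03, -9.99998940e-01]]), 'wrist_force': array([ 0.6209737 , -0.82499669,  0.75069216]), 'width': 0.08669720826051806}
{'fx': 602.7556473025497, 'fy': 602.7556473025497, 'cx': 309.6897344343527, 'cy': 234.90393180417956, 'k1': -0.08064536580671888, 'R': array([[-0.03737561,  0.99929802,  0.00255698],
       [ 0.75315621,  0.02985099, -0.65716409],
       [-0.6567791 , -0.02263611, -0.7537432 ]]), 't': array([ 0.01808056, -0.36414905,  1.99395619])}
{'fx': 436.94094976079043, 'fy': 436.94094976079043, 'cx': 316.91258848503554, 'cy': 236.2113564203326, 'k1': 0.003336013261604819, 'R': array([[ 0.0040552 , -0.99997765,  0.00531609],
       [-0.99705796, -0.00445017, -0.07652202],
       [ 0.07654397, -0.00499013, -0.99705372]]), 't': array([-0.03277442,  0.63326676,  1.29575384])}
```

View pics/scene0.png

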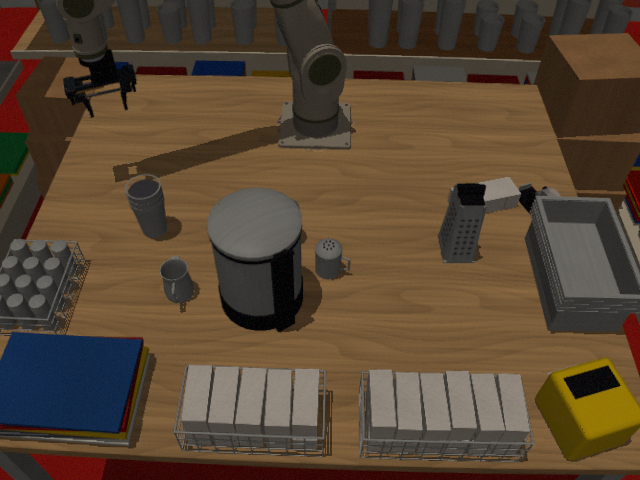

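View pics/top0.png

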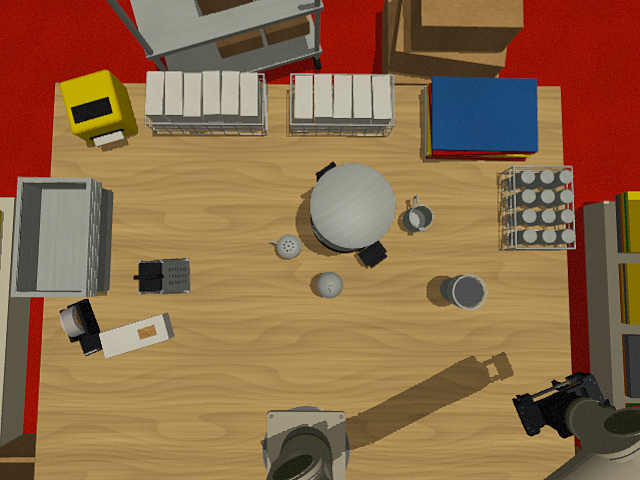

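The top view shows the pedal at about (372,254), the hinge at (327,172), the pourer at (328,285), the shaker at (288,246), the creamer at (419,217) and the tumblers at (465,291). Next I'll measure these.

```bash
cat > h.py <<'E'
import numpy as np,cv2
from station import arm
def ray(n,u,v):
    c=arm.camera_info(n);K=np.array([[c['fx'],0,c['cx']],[0,c['fy'],c['cy']],[0,0,1]])
    p=cv2.undistortPoints(np.array([[[u,v]]],float),K,np.array([c['k1'],0,0,0.]))[0,0]
    R=np.array(c['R']);return -R.T@c['t'],R.T@np.array([p[0],p[1],1])
def onz(n,u,v,z):
    o,d=ray(n,u,v);return o+d*(z-o[2])/d[2]
def dep(n,u,v,D):
    o,d=ray(n,u,v);return o+d*D
E
python3 - <<'E'
from h import *
z=np.load('top0.npz');p,d=z['p'],z['d']
cv2.imwrite('pics/z0.png',cv2.resize(p[150:310,260:480],None,fx=3.6,fy=3.6,interpolation=cv2.INTER_CUBIC))
# black pedal mask
m=((p.max(2)<45)).astype(np.uint8)
roi=np.zeros_like(m);roi[238:275,352:395]=1;m&=roi
for v in range(238,272,3):print(v,''.join('#' if m[v,u] else '.' for u in range(352,395)),)
for v in range(240,270,4):print(v,[round(float(dep('top',u,v,d[v,u])[2]),3) for u in range(354,392,4)])
for nm,u,v,h in(('pourer',328,284,.154),('shaker',288,246,.1),('creamer',419,218,.095),('tumb',465,291,.171)):
    print(nm,onz('top',u,v,h),dep('top',u,v,d[v,u]))
# lid: light circle points by height
pts=np.array([dep('top',u,v,d[v,u]) for v in range(155,260,1) for u in range(300,405,1)])
l=pts[(pts[:,2]>.268)&(pts[:,2]<.32)]
print(len(l),l.min(0),l.max(0))
h=cv2.convexHull(l[:,:2].astype(np.float32)*1000);print(cv2.fitEllipse(h),cv2.minEnclosingCircle(h))
E
```

```text
238 ...........................................
241 .........................##................
244 ....................#########..............
247 ...........##...###############............
250 ..#######...######################.........
253 .......##########################..........
256 ........###########################........
259 ..........####################.............
262 ............###############................
265 ..............#...#####....................
268 ...........................................
271 ...........................................
240 [0.29, 0.291, 0.292, 0.29, 0.287, 0.285, -0.007, -0.003, -0.002, 0.001]
244 [0.29, 0.29, 0.284, 0.283, 0.281, 0.045, 0.05, -0.002, -0.003, 0.002]
248 [0.281, 0.275, 0.057, 0.044, 0.051, 0.053, 0.049, 0.054, -0.006, -0.002]
252 [0.002, -0.002, 0.051, 0.05, 0.051, 0.052, 0.051, 0.058, -0.008, -0.003]
256 [0.001, 0.047, 0.052, 0.054, 0.055, 0.051, 0.05, 0.056, 0.057, 0.002]
260 [-0.0, -0.005, 0.054, 0.052, 0.054, 0.056, 0.058, 0.054, -0.006, 0.0]
264 [0.005, -0.001, -0.002, 0.055, 0.056, 0.055, -0.003, -0.004, -0.004, -0.0]
268 [-0.006, -0.001, 0.0, -0.003, -0.001, -0.003, -0.001, -0.002, -0.001, -0.001]
pourer [ 0.4941145  -0.05990301  0.154     ] [ 0.49366248 -0.06033343  0.13997405]
shaker [0.59932875 0.05234879 0.1       ] [0.59921201 0.05221661 0.10216231]
creamer [ 0.68172897 -0.32263605  0.095     ] [ 0.69336027 -0.3459296  -0.00198837]
tumb [ 0.47759104 -0.42424449  0.171     ] [ 0.47699886 -0.42857806  0.15835283]Traceback (most recent call last):
  File "<stdin>", line 12, in <module>
  File "h.py", line 10, in dep
    o,d=ray(n,u,v);return o+d*D
        ~~~^^^^^^^
  File "h.py", line 4, in ray
    c=arm.camera_info(n);K=np.array([[c['fx'],0,c['cx']],[0,c['fy'],c['cy']],[0,0,1]])
ValueError: time passes only in moves, steps and waits
```

View pics/z0.png

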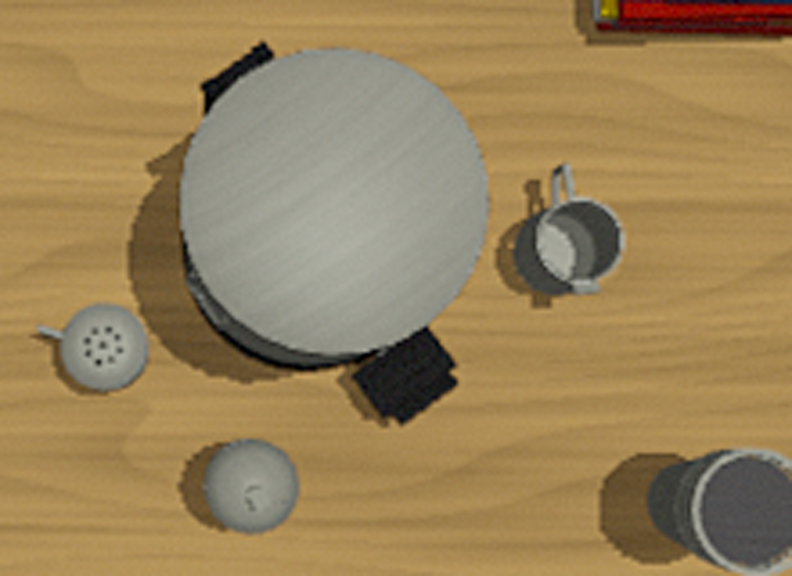

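The zoomed picture shows the pedal with its centre near zoom (405,375), the lid circle at about (335,200), and the hinge at (237,78). Next I'll fit the geometry.

```bash
cat > h.py <<'E'
import numpy as np,cv2
from station import arm
C={n:arm.camera_info(n) for n in('scene','top')}
def cloud(n,us,vs,D):
    c=C[n];K=np.array([[c['fx'],0,c['cx']],[0,c['fy'],c['cy']],[0,0,1]])
    p=cv2.undistortPoints(np.stack([us,vs],-1).reshape(-1,1,2).astype(float),K,np.array([c['k1'],0,0,0.]))[:,0]
    R=np.array(c['R']);o=-R.T@c['t'];d=np.c_[p,np.ones(len(p))]@R
    return o,d,o+d*np.ravel(D)[:,None]
def onz(n,u,v,z):
    o,d,_=cloud(n,np.array([u]),np.array([v]),np.ones(1));d=d[0];return o+d*(z-o[2])/d[2]
E
cat > meas.py <<'E'
from h import *
def pedal(d,lo=.03,hi=.075,p=None):
    vs,us=np.mgrid[236:275,345:400]
    o,r,P=cloud('top',us,vs,d[vs,us])
    k=(P[:,2]>lo)&(P[:,2]<hi)
    if p is not None: k&=(p[vs,us].max(2).ravel()<60)
    return P[k]
if __name__=='__main__':
    z=np.load('top0.npz');p,d=z['p'],z['d']
    vs,us=np.mgrid[150:265,295:410]
    o,r,P=cloud('top',us,vs,d[vs,us]);m=((P[:,2]>.265)&(P[:,2]<.33)).reshape(us.shape).astype(np.uint8)
    c=max(cv2.findContours(m,cv2.RETR_EXTERNAL,cv2.CHAIN_APPROX_NONE)[0],key=len)[:,0]+[295,150]
    o,r,_=cloud('top',c[:,0],c[:,1],np.ones(len(c)))
    Q=o+r*((.277-o[2])/r[:,2])[:,None]
    e=cv2.fitEllipse((Q[:,:2]*1000).astype(np.float32));print('lid rim',e)
    A=np.c_[2*Q[:,:2],np.ones(len(Q))];s=np.linalg.lstsq(A,(Q[:,:2]**2).sum(1),rcond=None)[0];print('circle',s[:2],np.sqrt(s[2]+s[0]**2+s[1]**2))
    T=pedal(d,p=p);print('pedal',len(T),T.mean(0),np.median(T[:,2]))
    print(cv2.minAreaRect((T[:,:2]*1000).astype(np.float32)))
    ctr=s[:2];f=T.mean(0)[:2]-ctr;print('dir',f/np.linalg.norm(f),np.linalg.norm(f), np.degrees(np.arctan2(f[1],f[0])))
    hx=onz('top',260+237/3.6,150+78/3.6,.27);print('hinge',hx,ctr-hx[:2])
    f/=np.linalg.norm(f);r=(T[:,:2]-ctr)@f;t=(T[:,:2]-ctr)@np.array([-f[1],f[0]])
    print('radial',np.percentile(r,[1,50,99]),'tang',np.percentile(t,[1,50,99]))
    print('pad',ctr+f*.1435)
    # other camera: front of scene cam lid
    for nm,u,v,h in(('pourer',328,284,.14),('shaker',288,246,.1),('creamer',419,216,.095),('tumb',468,290,.171)):
        w=onz('top',u,v,h)[:2]-ctr;print(nm,w+ctr,'r',w@f,'t',w@np.array([-f[1],f[0]]))
E
python3 meas.py
```

```text
lid rim ((691.9276123046875, -113.17198944091797), (206.7627410888672, 216.25836181640625), 125.0622787475586)
circle [ 0.69211904 -0.11302401] 0.10564518513586982
pedal 476 [ 0.57975943 -0.19089947  0.05321638] 0.05309259604856664
((572.49072265625, -176.59439086914062), (67.51225280761719, 114.6854248046875), 17.723997116088867)
dir [-0.8218907  -0.56964523] 0.13670870583073425 -145.27450991784002
hinge [ 0.77554736 -0.05036908  0.27      ] [-0.08342832 -0.06265493]
radial [0.09041351 0.13714769 0.1668486 ] tang [-0.05539051 -0.00012225  0.0384208 ]
pad [ 0.57417772 -0.1947681 ]
pourer [ 0.49366331 -0.06033264] r 0.13309352567778016 t -0.156355903787691
shaker [0.59932875 0.05234879] r -0.017940353076536398 t -0.18877591394536186
creamer [ 0.68750934 -0.32271567] r 0.12323852283310348 t 0.16971773232292525
tumb [ 0.48026923 -0.432301  ] r 0.35599200166528505 t 0.14173155787849856
```

```bash
python3 - <<'E'
from meas import *
z=np.load('top0.npz');p,d=z['p'],z['d'];T=pedal(d,p=p)
c=np.array([.692,-.113]);q=T[:,:2]-c
f=np.array([-.8,-.6])
for _ in range(6):
    r=q@f;t=q@np.array([-f[1],f[0]])
    k=(r>.118)&(abs(t)<.045)
    a=q[k];g=a.mean(0);f=g/np.linalg.norm(g)
print(k.sum(),f,np.degrees(np.arctan2(f[1],f[0])))
rect=cv2.minAreaRect((a*1000).astype(np.float32));print(rect,cv2.boxPoints(rect))
for lo in np.arange(.10,.175,.01):
    kk=(r>lo)&(r<lo+.01)&(abs(t)<.05);print(lo.round(2),kk.sum(),np.percentile(t[kk],[2,98]) if kk.any() else '',np.median(T[kk,2]) if kk.any() else '')
print('pad',c+f*.1435)
# where does lid front edge: r of lid; occlusion
s=arm.state();print(s['time'])
E
```

```text
400 [-0.81109344 -0.58491661] -144.202901052764
((-115.8108139038086, -84.08537292480469), (49.843963623046875, 73.6374740600586), 35.40038299560547) [[-157.45392   -68.51051 ]
 [-114.79671  -128.53418 ]
 [ -74.16771   -99.66023 ]
 [-116.82492   -39.636566]]
0.1 17 [-0.03148805 -0.0065213 ] 0.053270530811893035
0.11 61 [-0.03456675  0.03399608] 0.05087394218196972
0.12 85 [-0.03489317  0.03490337] 0.051738874434680726
0.13 85 [-0.03507449  0.03492452] 0.05266079102096621
0.14 86 [-0.03477987  0.03468623] 0.05322706130314736
0.15 77 [-0.03306375  0.03345995] 0.05482391890582594
0.16 51 [-0.02648755  0.02761975] 0.0554808481320892
0.17 0  
pad [ 0.57560809 -0.19693553]
0.1
```

Results so far:
- The bin's front faces -144.2°, the pad is at about (0.576, -0.197), and the neighbouring goods are more than 110 mm from the centre line.
- I'll come in with the fingers closed, the jaw axis tangential, and the tool tilted about 20° so the gripper body leans away from the shell.

First I'll rise, yaw and tilt in open space.

```bash
python3 -m crank '[[0,0,-30,0,0,0,0],[0,0,-30,0,0,0,0],[0,0,0,0,0,-7,0],[0,0,0,0,0,-6.9,0],[0,0,0,0,10,0,0],[0,0,0,0,10,0,0],[0,0,0,0,0,0,0]]' 20
cat > go.py <<'E'
import sys,json
from h import *
s=arm.state();R=np.array(s['ee_rot']);p=np.array(s['position'])
t=np.array([float(x) for x in sys.argv[1:4]])
print('t',round(s['time'],2),'pos',p.round(4),'w',round(s['width'],3),'F',np.round(s['wrist_force'],1),'q',np.round(s['q'],2))
print('R',R.round(3).tolist());print('tool delta mm',((t-p)@R*1000).round(1), 'up 1mm in tool',(np.array([0,0,1])@R).round(3))
E
python3 go.py 0.572 -0.200 0.25
```

```text
time: 0.98
position: [0.2281, -0.5817, 0.2553]
ee_rot: [[0.767, 0.578, 0.278], [0.542, -0.816, 0.202], [0.343, -0.004, -0.939]]
wrist_force: [0.1, 0.2, -0.6]
width: 0.0246
t 0.97 pos [ 0.2281 -0.5817  0.2553] w 0.025 F [ 0.1  0.2 -0.6] q [ 1.38  0.42 -0.09  1.27 -0.29  1.58  0.36]
R [[0.767, 0.578, 0.278], [0.542, -0.816, 0.202], [0.343, -0.004, -0.939]]
tool delta mm [ 468.9 -112.5  177.4] up 1mm in tool [ 0.343 -0.004 -0.939]
```

```bash
python3 -m crank '[[20,-5,8,0,0,0,0],[40,-9.5,15,0,0,0,0],[40,-9.5,15,0,0,0,0],[40,-9.5,15,0,0,0,0],[40,-9.5,15,0,0,0,0],[40,-9.5,15,0,0,0,0],[40,-9.5,15,0,0,0,0],[40,-9.5,15,0,0,0,0],[40,-9.5,15,0,0,0,0],[40,-9.5,15,0,0,0,0],[20,-5,8,0,0,0,0],[0,0,0,0,0,0,0]]'
python3 go.py 0.580 -0.1937 0.20
python3 - <<'E'
from h import *
for n in('scene','top'):
    p,d=arm.camera(n);cv2.imwrite(f'pics/{n}1.png',p)
E
```

```text
time: 2.48
position: [0.525, -0.2498, 0.2527]
ee_rot: [[0.76, 0.589, 0.276], [0.553, -0.808, 0.201], [0.342, 0.0, -0.94]]
wrist_force: [0.3, -0.4, -0.2]
width: 0.0004
t 2.48 pos [ 0.525  -0.2498  0.2527] w 0.0 F [ 0.3 -0.4 -0.2] q [ 0.92  0.13 -0.38  1.64 -0.29  1.25 -0.32]
R [[0.76, 0.589, 0.276], [0.553, -0.808, 0.201], [0.342, 0.0, -0.94]]
tool delta mm [ 54.9 -13.   76. ] up 1mm in tool [ 0.342  0.    -0.94 ]
```

View pics/scene1.png

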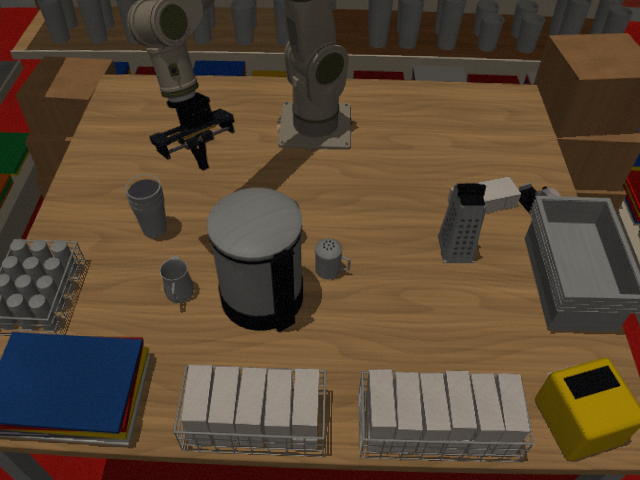

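View pics/top1.png

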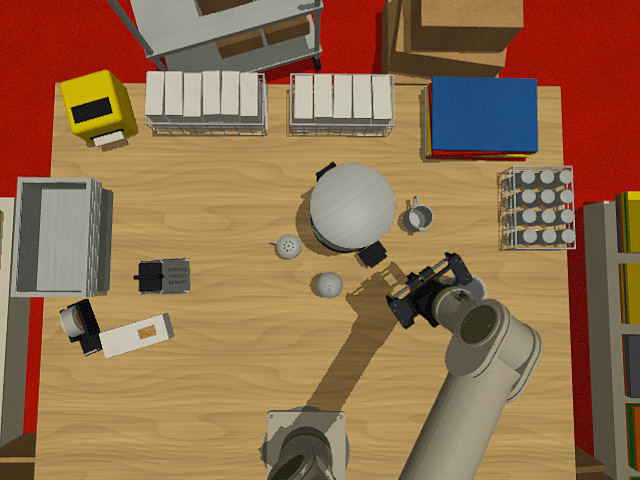

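The wide side of the gripper lies tangentially, as I wanted, and the neighbouring goods are clear of it. Moving in over the pad.

```bash
python3 -m crank '[[11,-2.6,15,0,0,0,0],[11,-2.6,15,0,0,0,0],[11,-2.6,15,0,0,0,0],[11,-2.6,15,0,0,0,0],[11,-2.6,15,0,0,0,0],[0,0,0,0,0,0,0]]'
python3 go.py 0.580 -0.1937 0.10
```

```text
time: 3.32
position: [0.5794, -0.195, 0.2]
ee_rot: [[0.761, 0.587, 0.276], [0.551, -0.81, 0.202], [0.342, -0.002, -0.94]]
wrist_force: [0.0, 0.2, 0.7]
width: 0.0007
t 3.33 pos [ 0.5794 -0.195   0.2   ] w 0.001 F [0.  0.2 0.7] q [ 0.82  0.2  -0.44  1.68 -0.24  1.11 -0.46]
R [[0.761, 0.587, 0.276], [0.551, -0.81, 0.202], [0.342, -0.002, -0.94]]
tool delta mm [-33.   -0.6  94.4] up 1mm in tool [ 0.342 -0.002 -0.94 ]
```

Straight down 10 mm is [-3.42, 0, 9.4]. Going down 110 mm.

```bash
python3 -m crank '[[-4.1,0,11.3,0,0,0,0],[-4.1,0,11.3,0,0,0,0],[-4.1,0,11.3,0,0,0,0],[-4.1,0,11.3,0,0,0,0],[-4.1,0,11.3,0,0,0,0],[-4.1,0,11.3,0,0,0,0],[-4.1,0,11.3,0,0,0,0],[-4.1,0,11.3,0,0,0,0],[-4.1,0,11.3,0,0,0,0],[0,0,0,0,0,0,0]]'
python3 go.py 0.580 -0.1937 0.06
python3 - <<'E'
from h import *
for n in('scene','top'):
    p,d=arm.camera(n);cv2.imwrite(f'pics/{n}2.png',p[130:350,60:400] if n=='scene' else cv2.resize(p[150:330,260:500],None,fx=3,fy=3))
E
```

```text
time: 4.58
position: [0.5785, -0.1965, 0.0916]
ee_rot: [[0.763, 0.585, 0.276], [0.549, -0.811, 0.201], [0.341, -0.002, -0.94]]
wrist_force: [0.6, 0.2, 0.2]
width: 0.0003
t 4.58 pos [ 0.5785 -0.1965  0.0916] w 0.0 F [0.6 0.2 0.2] q [ 0.81  0.31 -0.43  1.8  -0.22  0.89 -0.42]
R [[0.763, 0.585, 0.276], [0.549, -0.811, 0.201], [0.341, -0.002, -0.94]]
tool delta mm [-8.2 -1.4 30.7] up 1mm in tool [ 0.341 -0.002 -0.94 ]
```

View pics/scene2.png

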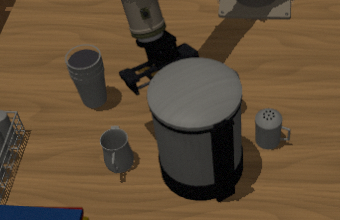

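View pics/top2.png

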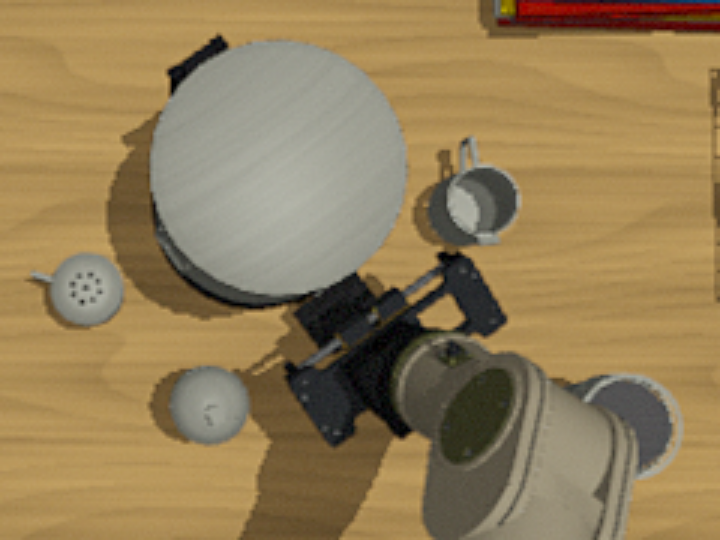

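The gripper is over the pedal: the fingers are near (360,310) in the top crop, clear of the lid edge, the pourer and the creamer. The wrist overhangs the tumblers, so I'll check its height there.

```bash
python3 - <<'E'
from h import *
p,d=arm.camera('scene')
cv2.imwrite('pics/s3.png',cv2.resize(p[60:280,60:340],None,fx=2.8,fy=2.8,interpolation=cv2.INTER_CUBIC))
p,d=arm.camera('top')
# top surface height map of arm around tumblers
vs,us=np.mgrid[260:350:8,420:500:8]
o,r,P=cloud('top',us,vs,d[vs,us]);P=P.reshape(us.shape+(3,))
for row in P: print(' '.join('(%.2f,%.2f,%.2f)'%tuple(x) for x in row))
E
```

```text
(0.56,-0.30,0.21) (0.56,-0.37,-0.00) (0.56,-0.40,-0.00) (0.56,-0.42,-0.00) (0.56,-0.45,-0.00) (0.56,-0.47,-0.00) (0.56,-0.49,-0.00) (0.56,-0.52,-0.00) (0.56,-0.54,-0.00) (0.56,-0.57,0.00)
(0.54,-0.26,0.38) (0.54,-0.25,0.46) (0.54,-0.40,-0.00) (0.54,-0.42,-0.00) (0.54,-0.45,-0.01) (0.54,-0.47,0.00) (0.54,-0.49,-0.00) (0.54,-0.52,0.00) (0.54,-0.54,0.00) (0.54,-0.57,-0.00)
(0.52,-0.24,0.44) (0.52,-0.25,0.47) (0.53,-0.02,1.34) (0.51,-0.42,-0.00) (0.52,-0.44,-0.00) (0.52,-0.42,0.15) (0.52,-0.45,0.13) (0.52,-0.46,0.17) (0.52,-0.54,-0.00) (0.52,-0.57,-0.01)
(0.50,-0.23,0.47) (0.51,-0.24,0.48) (0.51,-0.25,0.50) (0.51,-0.28,0.49) (0.51,-0.30,0.47) (0.53,-0.02,1.34) (0.50,-0.44,0.16) (0.50,-0.46,0.16) (0.50,-0.48,0.17) (0.49,-0.56,0.00)
(0.49,-0.23,0.48) (0.49,-0.24,0.50) (0.49,-0.25,0.51) (0.49,-0.27,0.49) (0.49,-0.29,0.48) (0.49,-0.31,0.47) (0.49,-0.33,0.46) (0.47,-0.46,0.16) (0.47,-0.48,0.15) (0.47,-0.57,-0.00)
(0.47,-0.23,0.49) (0.48,-0.24,0.51) (0.48,-0.25,0.51) (0.48,-0.27,0.50) (0.48,-0.29,0.49) (0.47,-0.31,0.48) (0.47,-0.33,0.48) (0.45,-0.46,0.15) (0.44,-0.54,0.00) (0.44,-0.56,0.00)
(0
[... 390 characters left out ...]
,0.52) (0.43,-0.25,0.52) (0.43,-0.26,0.52) (0.43,-0.28,0.51) (0.43,-0.30,0.50) (0.43,-0.32,0.49) (0.37,-0.51,-0.00) (0.37,-0.54,0.00) (0.37,-0.56,0.00)
(0.42,-0.22,0.52) (0.42,-0.23,0.53) (0.42,-0.25,0.53) (0.42,-0.26,0.53) (0.42,-0.28,0.52) (0.42,-0.30,0.50) (0.35,-0.49,-0.00) (0.35,-0.51,-0.00) (0.35,-0.54,-0.00) (0.35,-0.56,0.00)
(0.41,-0.22,0.53) (0.41,-0.23,0.54) (0.41,-0.24,0.54) (0.41,-0.26,0.54) (0.40,-0.28,0.53) (0.40,-0.30,0.50) (0.32,-0.49,0.00) (0.32,-0.51,-0.00) (0.32,-0.54,-0.00) (0.32,-0.56,0.00)
(0.39,-0.21,0.54) (0.39,-0.23,0.55) (0.39,-0.24,0.55) (0.39,-0.26,0.54) (0.39,-0.27,0.53) (0.30,-0.46,-0.00) (0.30,-0.49,0.00) (0.30,-0.51,-0.00) (0.30,-0.54,-0.00) (0.30,-0.56,-0.00)
```

View pics/s3.png

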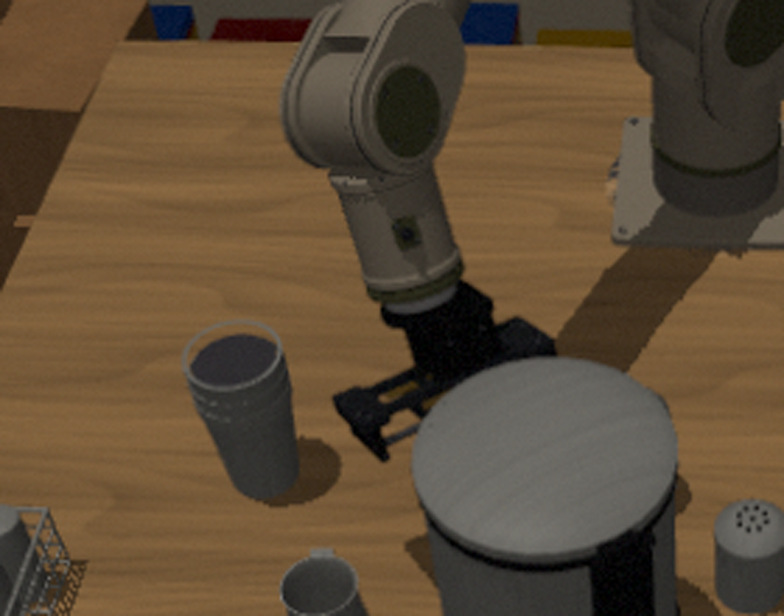

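The picture shows the arm high and well clear of the tumblers (rim at (240,345) in the crop). Going down to just above the pedal.

```bash
python3 -m crank '[[-2.4,-0.5,9,0,0,0,0],[-2.4,-0.5,9,0,0,0,0],[-2.3,-0.4,8,0,0,0,0],[0,0,0,0,0,0,0],[0,0,0,0,0,0,0]]'
python3 go.py 0.580 -0.1937 0.055
```

```text
time: 5.4
position: [0.5803, -0.1944, 0.0661]
ee_rot: [[0.762, 0.585, 0.278], [0.549, -0.811, 0.2], [0.342, 0.0, -0.94]]
wrist_force: [0.5, 0.2, -0.1]
width: 0.0001
t 5.4 pos [ 0.5803 -0.1944  0.0661] w 0.0 F [ 0.5  0.2 -0.1] q [ 0.81  0.34 -0.43  1.82 -0.21  0.84 -0.41]
R [[0.762, 0.585, 0.278], [0.549, -0.811, 0.2], [0.342, 0.0, -0.94]]
tool delta mm [-3.6 -0.8 10.5] up 1mm in tool [ 0.342  0.    -0.94 ]
```

```bash
python3 -m crank '[[-0.85,0,2.35,0,0,0,0],[-0.85,0,2.35,0,0,0,0],[-0.85,0,2.35,0,0,0,0],[-0.85,0,2.35,0,0,0,0],[-0.85,0,2.35,0,0,0,0],[-0.85,0,2.35,0,0,0,0],[-0.85,0,2.35,0,0,0,0],[-0.85,0,2.35,0,0,0,0]]'
python3 go.py 0.580 -0.1937 0.022
python3 - <<'E'
from h import *
p,d=arm.camera('scene');cv2.imwrite('pics/s4.png',cv2.resize(p[130:350,100:380],None,fx=2.5,fy=2.5))
E
```

```text
time: 6.4
position: [0.5802, -0.1943, 0.0458]
ee_rot: [[0.762, 0.585, 0.278], [0.549, -0.811, 0.2], [0.342, 0.0, -0.94]]
wrist_force: [1.2, 0.0, 0.7]
width: 0.0005
t 6.4 pos [ 0.5802 -0.1943  0.0458] w 0.001 F [1.2 0.  0.7] q [ 0.8   0.37 -0.43  1.84 -0.21  0.8  -0.41]
R [[0.762, 0.585, 0.278], [0.549, -0.811, 0.2], [0.342, 0.0, -0.94]]
tool delta mm [-8.  -0.6 22.5] up 1mm in tool [ 0.342  0.    -0.94 ]
```

View pics/s4.png

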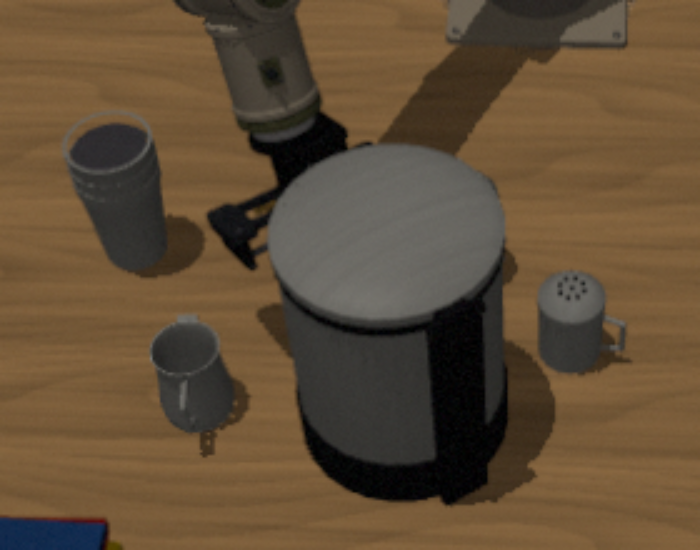

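There's no contact yet at z=0.046, which I didn't expect. I'll look from the top.

```bash
python3 - <<'E'
from h import *
s=arm.state();print(s['wrist_force'],s['wrist_torque'],s['position'])
p,d=arm.camera('top');cv2.imwrite('pics/t5.png',cv2.resize(p[220:300,340:440],None,fx=7,fy=7,interpolation=cv2.INTER_CUBIC))
np.savez('t5.npz',p=p,d=d)
from meas import pedal
o=C['top'];R=np.array(o['R'])
for X in (np.array(s['position']),):
    x=R@X+o['t'];print('tcp px',o['fx']*x[0]/x[2]+o['cx'],o['fy']*x[1]/x[2]+o['cy'])
for v in range(238,272,3):
    us=np.arange(352,396,4);_,_,P=cloud('top',us,np.full(len(us),v),d[v,us]);print(v,P[:,2].round(3))
E
```

```text
[-0.98006428  0.48742604 -1.04791779] [-0.27318319  0.28412285  0.01524277] [ 0.5799701  -0.19426001  0.04544041]
tcp px 372.2378005124135 253.8771005013739
238 [ 0.293  0.293  0.289  0.289  0.294  0.29   0.287  0.283 -0.002 -0.004
 -0.004]
241 [ 0.292  0.287  0.291  0.287  0.284  0.285  0.28  -0.    -0.    -0.001
  0.002]
244 [ 0.29   0.285  0.289  0.283  0.284  0.049  0.052  0.052 -0.002  0.002
 -0.002]
247 [0.288 0.283 0.285 0.055 0.049 0.054 0.054 0.055 0.001 0.17  0.158]
250 [ 0.108  0.057  0.055  0.05   0.055  0.053  0.047  0.051  0.168  0.169
 -0.002]
253 [-0.004 -0.     0.052  0.052  0.052  0.051  0.083  0.168  0.169  0.165
  0.18 ]
256 [-0.002 -0.003  0.054  0.052  0.049  0.081  0.167  0.16   0.164  0.176
  0.177]
259 [-0.005  0.    -0.004  0.055  0.155  0.165  0.166  0.119  0.179  0.191
  0.233]
262 [-0.003 -0.003  0.     0.049  0.15   0.17   0.165  0.181  0.197  0.237
  0.251]
265 [ 0.002  0.002 -0.002  0.001  0.16   0.162  0.179  0.191  0.237  0.246
  0.275]
268 [ 0.001  0.     0.001  0.158 -0.006  0.183  0.191  0.238  0.238  0.271
  0.282]
271 [ 0.152  0.16   0.18  -0.003  0.183  0.19   0.239  0.242  0.238  0.275
  0.289]
```

View pics/t5.png

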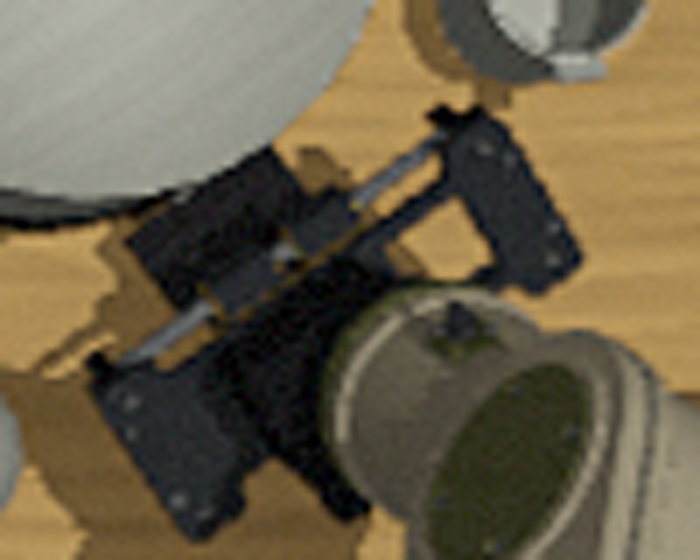

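```bash
python3 - <<'E'
from h import *
s=arm.state();R=np.array(s['ee_rot']);p0=np.array(s['position'])
z=np.load('t5.npz');d=z['d'];p=z['p']
vs,us=np.mgrid[240:272,356:396]
_,_,P=cloud('top',us,vs,d[vs,us]);L=((P-p0)@R*1000).reshape(us.shape+(3,));P=P.reshape(L.shape)
for v in range(244,262):
  print(v,' '.join('%d:(%d,%d,%d|%d)'%(us[v-240,u-356],*L[v-240,u-356].round(),round(P[v-240,u-356,2]*1000)) for u in range(366,382,2)))
E
```

```text
244 366:(120,-29,-214|287) 368:(116,-25,-211|284) 370:(114,-21,-214|286) 372:(24,16,5|49) 374:(22,20,0|53) 376:(18,25,0|52) 378:(15,30,-1|52) 380:(12,35,-2|52)
245 366:(117,-30,-212|284) 368:(113,-26,-209|281) 370:(23,10,9|45) 372:(23,14,0|54) 374:(20,19,0|53) 376:(15,24,2|49) 378:(13,28,-2|52) 380:(10,33,-5|53)
246 366:(113,-31,-209|280) 368:(26,3,4|51) 370:(23,8,3|51) 372:(20,12,2|51) 374:(18,17,-3|55) 376:(15,22,-3|54) 378:(11,27,-3|53) 380:(8,32,-4|52)
247 366:(27,-3,6|49) 368:(24,1,5|49) 370:(22,6,-1|54) 372:(19,10,-2|54) 374:(13,16,2|48) 376:(13,20,-4|54) 378:(9,25,-5|54) 380:(6,29,-8|55)
248 366:(26,-6,1|54) 368:(23,-1,1|52) 370:(20,4,-2|54) 372:(16,9,0|51) 374:(13,13,-4|54) 376:(10,18,-4|52) 378:(6,23,-4|51) 380:(4,28,-9|55)
249 366:(22,-7,6|48) 368:(20,-2,1|51) 370:(17,2,0|51) 372:(12,8,3|47) 374:(11,12,-5|54) 376:(8,17,-5|53) 378:(3,22,-2|49) 380:(1,26,-7|52)
250 366:(19,-8,7|45) 368:(19,-5,-3|55) 370:(14,1,1|50) 372:(12,5,-4|53) 374:(7,11,-1|49) 376:(3,16,0|47) 378:(2,20,-8|54) 380:(-2,25,-7|51)
251 366:(18,-10,3|49) 368:(16,-6,-1|52) 370:(11,-1,1|49) 372:(6,5,4|44) 374:(6
[... 984 characters left out ...]
|162)
258 366:(3,-23,-5|52) 368:(1,-19,-10|55) 370:(35,-25,-99|151) 372:(38,-22,-112|164) 374:(37,-19,-118|169) 376:(31,-13,-113|163) 378:(31,-10,-119|168) 380:(7,2,-74|118)
259 366:(3,-25,-10|56) 368:(38,-32,-103|155) 370:(37,-28,-108|160) 372:(36,-24,-114|165) 374:(35,-20,-119|169) 376:(31,-15,-117|166) 378:(27,-11,-117|165) 380:(6,0,-76|119)
260 366:(1,-27,-11|57) 368:(36,-33,-104|156) 370:(36,-30,-113|164) 372:(35,-26,-118|169) 374:(32,-22,-118|168) 376:(29,-17,-119|167) 378:(26,-13,-121|168) 380:(24,-9,-122|168)
261 366:(-3,-28,-10|54) 368:(34,-35,-105|156) 370:(35,-32,-116|166) 372:(33,-27,-118|167) 374:(29,-23,-117|165) 376:(26,-18,-117|164) 378:(24,-14,-120|167) 380:(25,-11,-131|177)
```

The inner face of the fingers agrees with the state to about 1 mm, and no force shows yet. I'll go on down in small steps and watch the force.

```bash
for i in 1 2; do python3 -m crank '[[-0.85,0,2.35,0,0,0,0]]' | grep -E 'pos|force'; done
python3 - <<'E'
from h import *
s=arm.state();print(s['wrist_force'],s['wrist_torque'],s['position'],s['time'])
p,d=arm.camera('top')
vs,us=np.mgrid[236:275,345:400]
_,_,P=cloud('top',us,vs,d[vs,us]);q=P[:,:2]-[.692,-.113];f=np.array([-.811,-.585]);r=q@f;t=q@np.array([.585,-.811])
k=(P[:,2]>.0)&(P[:,2]<.075)&(r>.11)&(r<.15)&(abs(t)<.033)
print(k.sum(),np.median(P[k,2]));
k=(P[:,2]>.26)&(r<.105);print('lid',np.median(P[k,2]),P[k,2].max())
E
```

```text
position: [0.5803, -0.1944, 0.0436]
wrist_force: [-0.0, -0.7, 0.6]
position: [0.5802, -0.1943, 0.0409]
wrist_force: [0.1, -0.1, -1.7]
[ 0.13245412 -0.13157844 -1.66620003] [-0.21889342  0.28525125 -0.00769596] [ 0.58024013 -0.19433348  0.04090756] 6.75
243 0.05139015746755127
lid 0.28875512296554806 1.3405692670396907
```

```bash
python3 - <<'E'
from h import *
A=[];B=[]
for i in range(12):
    p,d=arm.camera('top');A.append(p.astype(float));B.append(d)
p=np.mean(A,0);d=np.median(B,0).astype(np.float32);np.savez('t6.npz',p=p,d=d)
c=p[232:276,345:405];c=np.clip((c-5)*4,0,255).astype(np.uint8)
cv2.imwrite('pics/t6.png',cv2.resize(c,None,fx=12,fy=12,interpolation=cv2.INTER_CUBIC))
vs,us=np.mgrid[240:268,356:394]
_,_,P=cloud('top',us,vs,d[vs,us]);Z=(P[:,2].reshape(us.shape)*1000).round().astype(int)
print('     ',*['%3d'%u for u in us[0]])
for v,row in zip(vs[:,0],Z):print(v,*['%3d'%x for x in row])
E
```

```text
356 357 358 359 360 361 362 363 364 365 366 367 368 369 370 371 372 373 374 375 376 377 378 379 380 381 382 383 384 385 386 387 388 389 390 391 392 393
240 292 292 291 290 292 290 289 291 290 290 291 289 290 289 288 287 287 286 286 284 284 283   1  -4  -1   0  -1  -2  -1  -2   0  -1  -3   0  -1  -1  -2  -2
241 291 289 291 290 290 291 289 290 288 289 290 287 288 288 286 286 287 285 283 282 282  50  51   0  -1  -1  -1  -1   0  -1  -2  -1  -1   0  -2  -1  -1  -2
242 290 290 289 290 289 289 288 289 289 289 287 288 287 286 285 285 283 283 284  51  52  51  51  51  -1  -1   0  -1  -1  -1   0   0   0  -3   1   0   1  -2
243 289 290 291 289 288 287 288 287 287 286 287 286 285 285 284 284 282  49  52  51  52  50  53  51  50   1  -1   0  -2   0  -1  -2   0  -2   1  -3  -2  -2
244 287 288 287 287 286 286 287 286 286 284 285 284 284 283 283  50  50  51  52  52  52  49  52  52  54  -2  -1  -1   1   0   0  -2   0   2  -3  -1  -2   0
245 286 286 286 287 286 287 285 284 285 283 283 283 283 281  50  50  51  51  51  52  52  51  53  51  51  53  -2  -1   0  -1  -1  -1  -2  -2   0  -1 152 155
246 285 286 
[... 2719 characters left out ...]
 159 163 172 175 180 182 187 187 194 197 228 230 234 238 242 244 244 244 266
264   0  -2   0  -3  -2  -1  -2   0  52  55 153 155 155 155 159 162 159 159 159 169 173 176 178 181 188 192 195 198 228 232 235 237 239 245 243 243 267 271
265  -2   1   1   0   0  -1   0  -2   0 156 155 156 155 153 148 156 159 162 170 174 176 179 183 185 187 196 199 231 235 235 235 240 244 243 265 266 271 269
266  -1  -2  -2   0  -2  -1  -1 153 156 156 155 155  -1  54  57 139 163 173 176 175 181 184 186 185 189 227 230 234 235 235 240 243 244 264 267 270 270 277
267  -1  -2  -1   0  -1   0 154 154 155 154 153   0  -1  -1 163 170 172 176 177 182 185 186 187 189 229 232 235 236 235 237 242 244 242 265 270 271 279 282
```

View pics/t6.png

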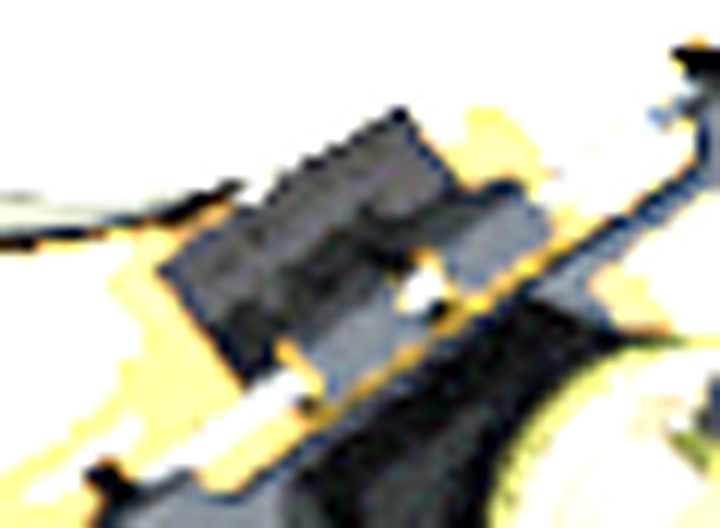

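The averaged top view shows the finger ends at about 0.06 m high, around (371–375, 252–255), still above the pedal at 0.052 m. So the real tip sits higher than the reported TCP. I'll continue in small steps and watch the force.

```bash
for i in 1 2 3 4; do python3 -m crank '[[-0.68,0,1.88,0,0,0,0]]' | grep -E 'pos|force'; done
```

```text
position: [0.5803, -0.1944, 0.0391]
wrist_force: [-0.0, 0.4, 0.3]
position: [0.5802, -0.1943, 0.0368]
wrist_force: [-0.1, -0.8, 0.4]
position: [0.5804, -0.1944, 0.0352]
wrist_force: [-4.6, 1.0, 11.0]
position: [0.5805, -0.1945, 0.0338]
wrist_force: [-5.9, 0.1, 11.9]
```

Contact came at a reported z of 0.036, so the tip is about 18 mm higher and about 6 mm further out than I assumed. The contact edge is therefore near r≈0.154. I'll ease off gently, shift 6 mm inward towards the pad point, and press again.

```bash
python3 -m crank '[[0.6,0,-1.7,0,0,0,0],[0.7,0,-1.9,0,0,0,0],[0.7,0,-1.9,0,0,0,0],[0.7,0,-1.9,0,0,0,0],[2.8,0,1,0,0,0,0],[2.8,0,1,0,0,0,0],[0,0,0,0,0,0,0]]'
python3 go.py 0.575 -0.1967 0.03
for i in 1 2 3 4; do python3 -m crank '[[-0.68,0,1.88,0,0,0,0]]' | grep -E 'pos|force'; done
```

```text
time: 8.78
position: [0.5852, -0.1904, 0.0408]
ee_rot: [[0.762, 0.585, 0.277], [0.55, -0.811, 0.2], [0.342, -0.0, -0.94]]
wrist_force: [-0.1, -0.2, -0.1]
width: 0.0003
t 8.78 pos [ 0.5852 -0.1904  0.0408] w 0.0 F [-0.1 -0.2 -0.1] q [ 0.79  0.38 -0.43  1.83 -0.2   0.79 -0.42]
R [[0.762, 0.585, 0.277], [0.55, -0.811, 0.2], [0.342, -0.0, -0.94]]
tool delta mm [-15.   -0.9   6.1] up 1mm in tool [ 0.342 -0.    -0.94 ]
position: [0.5851, -0.1908, 0.0389]
wrist_force: [0.3, 0.7, -0.1]
position: [0.5849, -0.1909, 0.0367]
wrist_force: [-0.1, 0.1, 0.7]
position: [0.5851, -0.1909, 0.0349]
wrist_force: [-4.3, -0.4, 9.0]
position: [0.5851, -0.191, 0.0336]
wrist_force: [-7.2, -0.4, 12.3]
```

```bash
for i in 1 2 3 ; do python3 -m crank '[[-0.68,0,1.88,0,0,0,0]]' | grep -E 'pos|force'; done
python3 - <<'E'
from h import *
p,d=arm.camera('scene');cv2.imwrite('pics/s7.png',cv2.resize(p[130:350,100:380],None,fx=2.5,fy=2.5))
E
```

```text
position: [0.5849, -0.1912, 0.0317]
wrist_force: [-8.4, 0.0, 13.6]
position: [0.5848, -0.1913, 0.0296]
wrist_force: [-7.5, 0.6, 12.5]
position: [0.5847, -0.1914, 0.0275]
wrist_force: [-8.2, -0.9, 12.9]
```

View pics/s7.png

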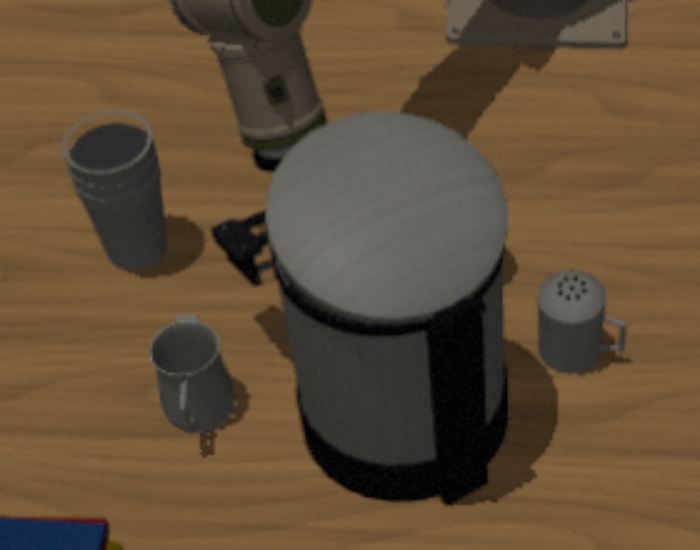

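The lid is opening, with its front edge rising, and the bin hasn't moved. Pressing on.

```bash
python3 -m crank '[[-0.68,0,1.88,0,0,0,0],[-0.68,0,1.88,0,0,0,0],[-0.68,0,1.88,0,0,0,0],[-0.68,0,1.88,0,0,0,0],[-0.68,0,1.88,0,0,0,0],[-0.68,0,1.88,0,0,0,0],[-0.68,0,1.88,0,0,0,0],[-0.68,0,1.88,0,0,0,0],[-0.68,0,1.88,0,0,0,0],[-0.68,0,1.88,0,0,0,0]]' | grep -E 'pos|force'
for i in 1 2 ; do python3 -m crank '[[-0.68,0,1.88,0,0,0,0]]' | grep -E 'pos|force'; done
python3 - <<'E'
from h import *
p,d=arm.camera('scene');cv2.imwrite('pics/s8.png',cv2.resize(p[130:350,100:380],None,fx=2.5,fy=2.5))
E
```

```text
position: [0.5843, -0.1917, 0.0071]
wrist_force: [-7.3, -2.3, 9.4]
position: [0.5844, -0.1916, 0.0051]
wrist_force: [-7.0, -1.0, 9.3]
position: [0.5844, -0.1916, 0.0031]
wrist_force: [-6.8, -0.9, 8.7]
```

View pics/s8.png

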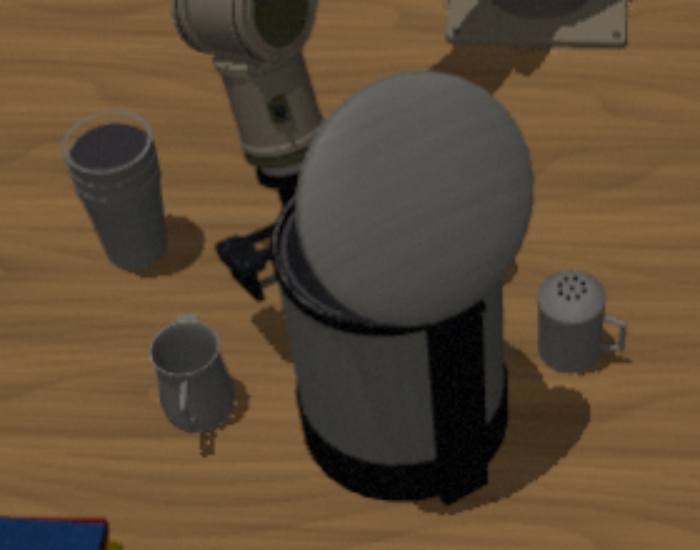

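The lid is now well up. I'll go on in 1 mm steps until I feel the stop.

```bash
for i in 1 2 3 4; do python3 -m crank '[[-0.34,0,0.94,0,0,0,0]]' | grep -E 'pos|force'; done
```

```text
position: [0.5845, -0.1915, 0.0021]
wrist_force: [-6.2, -0.3, 9.4]
position: [0.5845, -0.1915, 0.0011]
wrist_force: [-6.8, -1.0, 7.7]
position: [0.5846, -0.1914, 0.0001]
wrist_force: [-5.6, -1.1, 8.3]
position: [0.5846, -0.1914, -0.0009]
wrist_force: [-4.6, -1.7, 7.2]
```

```bash
for i in 1 2 3; do python3 -m crank '[[-0.34,0,0.94,0,0,0,0]]' | grep -E 'pos|force'; done
python3 - <<'E'
from h import *
p,d=arm.camera('scene');cv2.imwrite('pics/s9.png',cv2.resize(p[130:350,100:380],None,fx=2.5,fy=2.5))
np.savez('s9.npz',p=p,d=d)
E
```

```text
position: [0.5847, -0.1914, -0.0017]
wrist_force: [-7.7, -1.1, 13.0]
position: [0.5848, -0.1914, -0.0024]
wrist_force: [-10.2, -0.2, 17.5]
position: [0.5849, -0.1914, -0.003]
wrist_force: [-12.9, 0.1, 20.8]
```

View pics/s9.png

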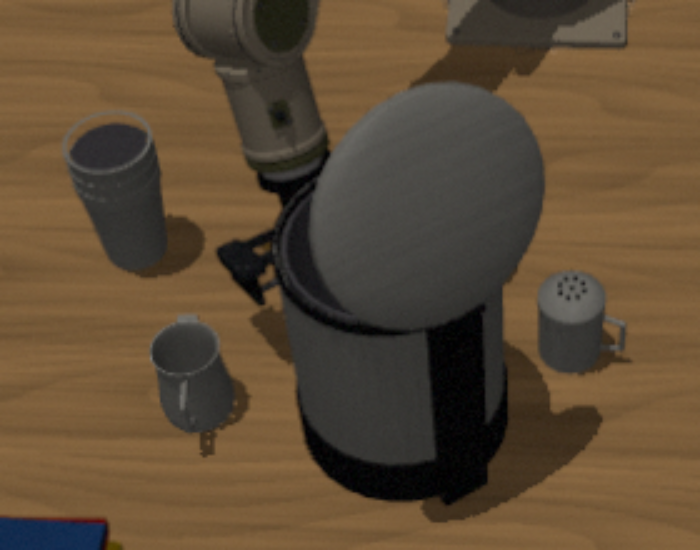

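The stop is felt: the force climbs at 4 N/mm after about 37 mm of travel. Holding, and checking the lid angle with a plane fit.

```bash
python3 -m crank '[[0,0,0,0,0,0,0],[0,0,0,0,0,0,0],[0,0,0,0,0,0,0],[0,0,0,0,0,0,0],[0,0,0,0,0,0,0],[0,0,0,0,0,0,0],[0,0,0,0,0,0,0],[0,0,0,0,0,0,0],[0,0,0,0,0,0,0],[0,0,0,0,0,0,0],[0,0,0,0,0,0,0],[0,0,0,0,0,0,0]]' | grep -E 'time|pos|force'
python3 - <<'E'
from h import *
z=np.load('s9.npz');d=z['d']
vs,us=np.mgrid[180:245,235:305]
_,_,P=cloud('scene',us,vs,d[vs,us]);P=P[P[:,2]>.28];m=P.mean(0)
for _ in range(3):
    n=np.linalg.svd(P-m,full_matrices=False)[2][2];e=abs((P-m)@n);P=P[e<.012];m=P.mean(0)
n*=np.sign(n[2]);print(len(P),n,'tilt rad',np.arccos(n[2]))
E
python3 -m crank '[[0,0,0,0,0,0,0],[0,0,0,0,0,0,0],[0,0,0,0,0,0,0],[0,0,0,0,0,0,0],[0,0,0,0,0,0,0],[0,0,0,0,0,0,0],[0,0,0,0,0,0,0],[0,0,0,0,0,0,0],[0,0,0,0,0,0,0],[0,0,0,0,0,0,0],[0,0,0,0,0,0,0],[0,0,0,0,0,0,0]]' | grep -E 'time|pos|force'
```

```text
time: 13.68
position: [0.5848, -0.1914, -0.0029]
wrist_force: [-11.7, -0.1, 18.9]
986 [0.80017735 0.54386874 0.25282998] tilt rad 1.3151921748207474
time: 15.18
position: [0.5848, -0.1914, -0.0029]
wrist_force: [-12.9, -0.6, 19.5]
```

The lid plane is about 1.2–1.3 rad open (the lid is domed), and it was held for over 3 s. Letting it up at 16 mm/s, then 12 mm/s.

```bash
python3 -m crank '[[0.68,0,-1.88,0,0,0,0],[0.68,0,-1.88,0,0,0,0],[0.68,0,-1.88,0,0,0,0],[0.68,0,-1.88,0,0,0,0],[0.68,0,-1.88,0,0,0,0],[0.68,0,-1.88,0,0,0,0],[0.68,0,-1.88,0,0,0,0],[0.68,0,-1.88,0,0,0,0],[0.68,0,-1.88,0,0,0,0],[0.68,0,-1.88,0,0,0,0],[0.68,0,-1.88,0,0,0,0],[0.68,0,-1.88,0,0,0,0]]' | grep -E 'time|pos|force'
python3 -m crank '[[0.51,0,-1.41,0,0,0,0],[0.51,0,-1.41,0,0,0,0],[0.51,0,-1.41,0,0,0,0],[0.51,0,-1.41,0,0,0,0],[0.51,0,-1.41,0,0,0,0],[0.51,0,-1.41,0,0,0,0]]' | grep -E 'time|pos|force'
```

```text
time: 16.68
position: [0.5849, -0.1915, 0.0203]
wrist_force: [-6.8, -1.8, 8.3]
time: 17.42
position: [0.5853, -0.1912, 0.0297]
wrist_force: [-4.4, -0.7, 9.8]
```

```bash
python3 -m crank '[[0.34,0,-0.94,0,0,0,0],[0.34,0,-0.94,0,0,0,0],[0.34,0,-0.94,0,0,0,0],[0.34,0,-0.94,0,0,0,0],[0.34,0,-0.94,0,0,0,0],[0.34,0,-0.94,0,0,0,0],[0.34,0,-0.94,0,0,0,0],[0.34,0,-0.94,0,0,0,0],[0.34,0,-0.94,0,0,0,0],[0.34,0,-0.94,0,0,0,0],[0.34,0,-0.94,0,0,0,0],[0.34,0,-0.94,0,0,0,0]]' | grep -E 'time|pos|force'
python3 - <<'E'
from h import *
p,d=arm.camera('scene');cv2.imwrite('pics/s10.png',cv2.resize(p[130:350,100:380],None,fx=2.5,fy=2.5))
E
```

```text
time: 18.92
position: [0.585, -0.1908, 0.0409]
wrist_force: [0.4, -0.5, 0.3]
```

View pics/s10.png

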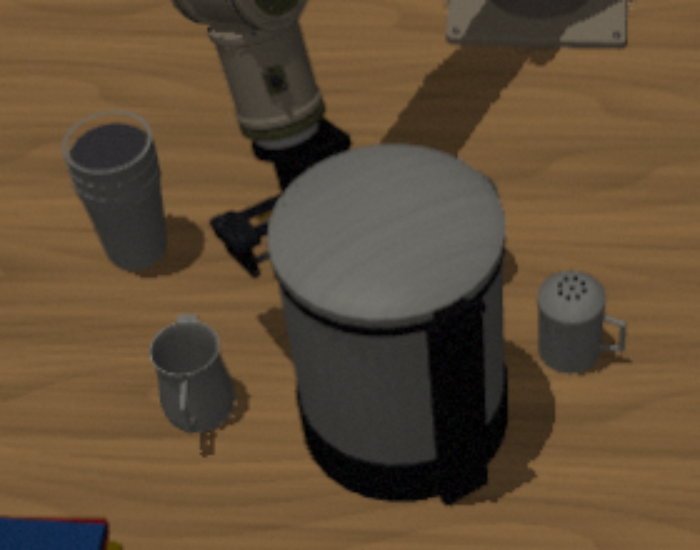

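The lid is back on the rim (the picture matches the start) and the contact force is zero. Moving clear, straight up and then back.

```bash
python3 -m crank '[[2,0,-5.6,0,0,0,0],[4.1,0,-11.3,0,0,0,0],[4.1,0,-11.3,0,0,0,0],[4.1,0,-11.3,0,0,0,0],[4.1,0,-11.3,0,0,0,0],[4.1,0,-11.3,0,0,0,0],[4.1,0,-11.3,0,0,0,0],[4.1,0,-11.3,0,0,0,0],[4.1,0,-11.3,0,0,0,0],[4.1,0,-11.3,0,0,0,0],[4.1,0,-11.3,0,0,0,0],[4.1,0,-11.3,0,0,0,0]]' | grep -E 'time|pos|force'
python3 -m crank '[[0,0,-15,0,0,0,0],[0,0,-20,0,0,0,0],[0,0,-20,0,0,0,0],[0,0,-20,0,0,0,0],[-10,5,-15,0,0,0,0],[-20,5,-10,0,0,0,0],[-20,5,-10,0,0,0,0],[-20,5,-10,0,0,0,0],[-20,5,-10,0,0,0,0],[-10,3,-5,0,0,0,0],[0,0,0,0,0,0,0],[0,0,0,0,0,0,0]]' | grep -E 'time|pos|force'
python3 - <<'E'
from h import *
q,_=arm.camera('scene');p,d=arm.camera('top');cv2.imwrite('pics/t11.png',p);cv2.imwrite('pics/s11.png',q)
for n,x in(('top',p),('scene',q)):
    a=np.load(n+'0.npz')['p'];cv2.imwrite(f'pics/diff_{n}.png',np.clip(cv2.absdiff(a,x)*2.,0,255).astype(np.uint8))
np.savez('t11.npz',p=p,d=d)
E
sed "s/top0.npz/t11.npz/" meas.py > m2.py; python3 m2.py | head -3
```

```text
time: 20.48
position: [0.5849, -0.1909, 0.1799]
wrist_force: [0.3, -0.4, -0.5]
time: 21.98
position: [0.488, -0.2947, 0.2716]
wrist_force: [0.1, 0.5, 0.4]
lid rim ((691.9085693359375, -113.19477844238281), (206.78135681152344, 216.18319702148438), 124.89468383789062)
circle [ 0.69208819 -0.11305879] 0.10562120906983584
pedal 475 [ 0.57984694 -0.19092711  0.05303176] 0.05296771800546196
```

View pics/diff_top.png

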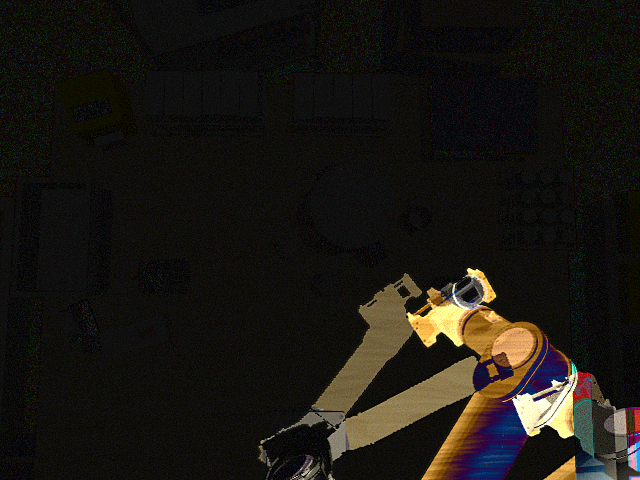

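View pics/diff_scene.png

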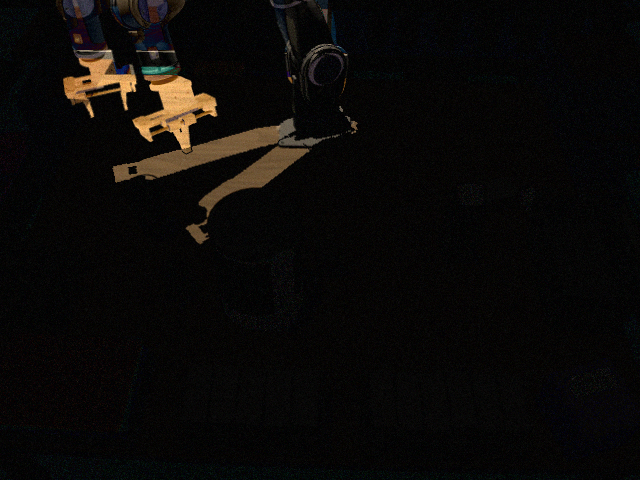

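View pics/t11.png

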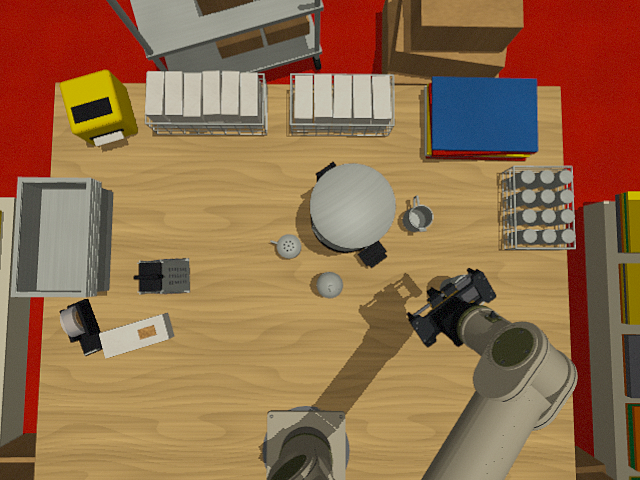

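In both difference pictures only the arm and its shadow changed. The bin at (352,208), pedal at (372,254), pourer, shaker, creamer and tumblers are all unmoved. The arm is clear, so I'm handing in.

```bash
python3 -c "
from station import arm
print(arm.sign_off())"
```

```text
the job is handed in; nothing more can be done
None
```

I worked the bin by its pedal alone and handed the job in at about 22 s, with the arm clear. `sign_off` reports no verdict.

- **Press and hold:** I pressed with closed fingertips until I felt the stop, after about 37 mm of travel, at about 20 N. The lid stood wide open for over 3 s. A plane fitted to the domed lid gave 1.3 rad, a little over the nominal 1.20.
- **Letting up:** I raised the fingers at 16, then 12, then 8 mm/s, in contact until the lid was down, and the picture shows it closed on the rim. I did not measure its closing speed directly; at those finger speeds it is about 0.6 rad/s or less.
- **Final check:** Before-and-after pictures show only the arm and its shadow changed. The bin and pedal are within about 0.1 mm of where they started, and the contact force is zero.

**What disagreed:**
- The fingertips met the pedal with the TCP reported about 18 mm lower than I expected. Because of that I touched the pedal briefly, by about 2 mm, backed off gently, shifted 6 mm inward and pressed again.
- While pressing, the sideways wrist force was higher than I expected, about 0.6 to 0.9 of the vertical force, but the bin did not move.

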